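Pin an injection pump's control rod by feel

ROBOT

A 7-joint arm with a two-finger parallel gripper is mounted at the origin on a cart in front of the work surface, level with it; the furniture and walls round the work are solid. World frame = base frame: x ahead of the robot, y to its left, z up, the work surface at z = 0. Lengths are in m, angles in rad, forces in N, time in s.
With the tool pointing down it reaches from about 0.35 to 0.9 m from the base axis. Payload 8.1 kg.
Tool frame: the origin (TCP) lies midway between the tips of the shut fingers; the grasp point (between the pads) lies 19 mm behind it; z points along the fingers, y is the line along which they close (so a half turn about z gives the same grasp; the last joint's range is limited). The gripper opens to 92 mm and grips with 3 to 60 N. Pads are 19 mm wide; open, the fingers measure 130 mm over their backs; the gripper's body (75 mm by 190 mm) begins 47 mm behind the grasp point.
Start: joints at [-1.212, 0.434, 0.025, 1.573, -0.012, 1.134, -0.075], TCP at [0.279, 0.56, 0.227] pointing down, gripper open.
Joint ranges: [-2.62, 2.62], [-0.44, 2.09], [-1.27, 1.32], [0.08, 2.57], [-1.32, 4.46], [0.12, 2], [-2.74, 2.74]. Speed limits (rad/s): [2.22, 2.22, 3.01, 3.01, 3.14, 3.14, 3.14].

INTERFACE

Orientations are given as a rotation vector (axis times angle).
In Python, from cell import arm gives the robot as it stands.
- The arm moves only by the tool carry_out, never from a script. Its arguments are lists of equal length, an entry for each row: "claw": the finger opening in cm, from 0 to 9.18; "delta_pos": the shift along the tool's x, y, z in cm, a list of three; "angular": the turn, a rotation vector about the tool's x, y, z in rad, a list of three. In form: {"claw": [claw, ...], "delta_pos": [[dx, dy, dz], ...], "angular": [[ax, ay, az], ...]}. A call has 1 to 20 rows; each row shifts and turns the commanded pose from where the row before left it, along the tool's axes as they then stand; what a row does not reach is not made up. A row lasts 1/10 s, in which the tool goes at most 50 mm and 8.59 degrees, less where a joint would pass 70% of its speed; a pose out of reach is approached as far as the arm can. A call with a gripper value outside its range is refused whole. The fingers move at their own pace and stop on an object; "force" is the grip in N (left out, the last holds). Time passes only in rows, so rows that do not move let the fingers close. It gives the time, the measured TCP pose, the force, the opening and the grip force at its end, in the units of the state.
- arm.observe(): the state, without advancing time (a new reading comes with each control period).
- arm.get_image(name): name is "scene" or "top"; returns a dict with "frame" (400x640x3 uint8, red, green, blue), "mtx" (3x3 intrinsics, pixels), "dist" ([k1, k2, p1, p2, k3] as OpenCV has them; the pictures are not rectified), "T" (4x4, takes a point from camera to world coordinates). Camera axes: x right, y down, z forward; pixel columns grow to the right and rows downward; lengths in m; the calibration is good to about 2 mm. A picture is of the moment at which its call begins. There is no depth.
- arm.sign_off(): hands the job in; it is judged then, once.
Trained networks look in a picture, given as the dict that the camera call returned (one of the last four; its "shot" number tells which), for a name from the list of things; names that differ only in an ending like _2 or _b are one class to them, and where a whole thing is asked for, a point or a joint stands for the part that bears it (a point fixed in the world has none). Each returns a list of dicts, best first, with "conf" (0 to 1); they miss things now and then, are a little off and sometimes report something else, mostly with a low value. They report only what shows in the picture. A call takes as long as a camera call. They do not tell look-alikes from the thing itself.
- arm.look_for(label, picture): "centre" ([column, row] as shares, 0 to 1, of the picture: columns of its width, rows of its height, amid what is visible of it).
- arm.trace(label, picture): "region" (400x640 bool, what is visible of it) and "centre" ([column, row] as shares, 0 to 1, of the picture: columns of its width, rows of its height, amid what is visible of it).
- arm.place_of(label, picture): "centre" ([column, row] as shares, 0 to 1, of the picture: columns of its width, rows of its height: a listed point, or the origin of a listed thing).
The state is a dict: "clock": time; "joints": joint angles; "dq": joint speeds; "joint_efforts": joint torques, N m; "position": TCP position; "ee_rot": TCP orientation; "force": force on the tool from outside, world axes, zero at the start; "ft_torque": the same for the moment, N m; "width": opening from 0.0 (shut) to 1.0 (fully open); "gripper_force": force on a finger pad.
Only numpy, scipy, OpenCV 4.12 (cv2) and the standard library are available. Lean on these libraries where they do the work, as an engineer would, in place of code of your own. Each camera call takes 0.05 s, during which the arm holds its last target. There are 200 camera calls.

TASK

I want to undo the nut on the end of this pump's control rod, so lock the rod against turning: take the spring pin from its block, put its stem down through the slot in the pump's cover and drag it lightly along the rod inside until you feel it drop into the rod's hidden cross hole, then stop, set the pin down with its collar flat on the cover and let go. The rod is set as I want it: it can slide, so do not drag it along once the stem has caught, and do not lean hard on the pin. Leave the spanner, the caliper and the plain drift where they are.

Things in the scene. Friction and masses are not known exactly. Their poses are not given: they have to be found in the camera images.
- pump: aluminium fuel injection pump bolted to the bench; origin on the bench below the middle of the cover's slot, z up, y along pump and slot: +y to the end where the control rod comes out, -y to four upright delivery valves (y -80 to -208 mm, up to 121 mm high). The flat cover (x -41 to 41, y -78 to 78 mm) has its top 100 mm above the bench.
- slot (a point): middle of the slot at the cover's top, axes as the pump's. Slot 11 mm wide (x), 84 mm long (y -42 to 42 mm), straight walls, under a split black rubber lip that offers no resistance. 22 mm below the cover's top is the level, smooth top of the control rod. Its hidden cross hole, 11 mm along y and 14 mm deep, lies anywhere from y = -24 to 24 mm.
- rod_end (a point): visible tip of the steel control rod, with a hex nut, at the pump's +y end, 71 mm above the bench, 103 to 117 mm from the slot's middle. The hole's place cannot be told from it (the holed part is clamped on the rod up to 17 mm either way). The rod can slide along y, but is stiff: it gives way at about 9 N.
- spring_pin: steel spring pin, about 0.125 kg, upright in one of the block's two holes. Origin on its axis at the underside of its collar (30 mm wide, 6 mm thick), z up. Over the neck (18 mm wide) is the grip: 16 to 48 mm above the origin, 20 mm between two flats that face its own +x and -x, 26 mm wide along its y; cap to 53 mm.
- pin_grip (a point): middle of the spring pin's grip, 32 mm above the collar's underside. Below the collar a round 8 mm stem with a chamfered flat end reaches 32 mm down; it can be pushed up to 14 mm into the collar against a spring: 3.2 N to start, 0.4 N more per mm. On the solid rod the stem keeps the collar about 10 mm off the cover (let go there, the pin topples); in the hole the collar lies flat.
- tool_block: fixed black plastic block 50 x 110 x 38 mm, origin under its middle, y along its length; two through holes 12 mm wide at y = -30 and 30 mm hold the spring pin and the drift, collars on its top.
- drift: plain steel drift in the other hole of the block: collar 26 mm wide, round 16 mm handle with a 19 mm head, top 75 mm above the collar's underside (its origin). Not needed, to be left there.
- spanner_13: loose open-ended spanner 170 x 25 x 8 mm in front of the pump, origin under its middle, long axis y. To be left alone.
- caliper: loose caliper 235 x 76 x 8 mm behind the pump, origin under its middle, long axis y. To be left alone.
There are look-alikes about, which are no part of the job. Leave any green or pink look-alike of the spring_pin alone.

How it is judged:
By the outcome, as a careful person would: the job done as asked, in the order asked, and still so for the second after the job is handed in, with the robot touching nothing.
It also fails if it takes over 48 s, if anything falls off the work surface, if the arm or the gripper's body presses on something with over 40 N, if the wrist force passes 120 N, or if a joint passes its speed limit or range.

## Working session

There is one attempt and no reset: what is moved stays moved. The work goes in short steps, Python scripts to look and compute and a tool call to move; the robot and the scene stay as the last step left them, time stands still between calls to the robot, and variables do not carry over. Pictures are saved under pics/ and viewed, at most 10 in all, crops included, and the job is handed in when it is done.

Besides the shell and the picture viewer there is one more tool, called after ">>>" as name(argument=value, ...) on one line, values as JSON. carry_out: Moves the arm, as the interface text tells. Its arguments: {"type":"object","properties":{"claw":{"type":"array","items":{"type":"number"}},"delta_pos":{"type":"array","items":{"type":"array","items":{"type":"number"}}},"angular":{"type":"array","items":{"type":"array","items":{"type":"number"}}},"force":{"type":"number"}},"required":["claw","delta_pos","angular"]}

```bash
mkdir -p pics; cat > h.py <<'E'
import sys; sys.path.insert(0,'.')
from cell import arm
import numpy as np, cv2
from scipy.spatial.transform import Rotation as R
def ray(p,c):
    px=np.array(c)*[640,400]
    u=cv2.undistortPoints(px.reshape(1,1,2).astype(float),p['mtx'],p['dist']).ravel()
    T=np.array(p['T']); d=T[:3,:3]@[u[0],u[1],1]; return T[:3,3],d/np.linalg.norm(d)
def atz(p,c,z):
    o,d=ray(p,c); return o+d*(z-o[2])/d[2]
def tri(rs):
    A=sum(np.eye(3)-np.outer(d,d) for o,d in rs); b=sum((np.eye(3)-np.outer(d,d))@o for o,d in rs)
    return np.linalg.solve(A,b)
def proj(p,X):
    T=np.linalg.inv(np.array(p['T'])); r=cv2.Rodrigues(T[:3,:3])[0]
    return cv2.projectPoints(np.array(X,float).reshape(-1,1,3),r,T[:3,3],p['mtx'],p['dist'])[0].reshape(-1,2)
E
python3 - <<'E'
from h import *
np.set_printoptions(precision=4,suppress=True)
s=arm.observe(); print({k:s[k] for k in('clock','position','ee_rot','force','width')})
for n in('scene','top'):
    p=arm.get_image(n); cv2.imwrite(f'pics/{n}0.png',p['frame'][:,:,::-1])
    print(n,np.array(p['T']))
    for l,z in (('pump',0),('slot',.1),('rod_end',.071),('spring_pin',.038),('pin_grip',.07),('tool_block',0),('drift',.038),('spanner_13',0),('caliper',0)):
        for r in arm.place_of(l,p)[:4]: print(n,l,round(r['conf'],2),np.array(r['centre'])*[640,400],atz(p,r['centre'],z))
E
```

```text
{'clock': 0.0, 'position': array([0.2783, 0.5591, 0.2259]), 'ee_rot': array([-0.719 , -3.058 ,  0.0025]), 'force': array([ 0.2419, -0.1286,  0.6179]), 'width': 1.0037052921702694}
scene [[ 0.6456 -0.3995  0.6509  0.0241]
 [-0.7634 -0.313   0.565  -0.3403]
 [-0.022  -0.8617 -0.507   0.5136]
 [ 0.      0.      0.      1.    ]]
scene pump 0.57 [374.528 270.2  ] [ 0.551  -0.0264  0.    ]
scene pump 0.42 [246.016 218.   ] [0.5176 0.3403 0.    ]
scene slot 0.94 [378.112 229.6  ] [ 0.5534 -0.027   0.1   ]
scene spring_pin 0.81 [280.704 245.2  ] [0.4563 0.1484 0.038 ]
scene spring_pin 0.71 [263.68 224.92] [0.4869 0.2348 0.038 ]
scene spring_pin 0.54 [265.92 202.48] [0.5606 0.3071 0.038 ]
scene pin_grip 0.77 [258.304 216.32 ] [0.4719 0.2314 0.07  ]
scene pin_grip 0.71 [267.008 192.2  ] [0.561  0.2992 0.07  ]
scene pin_grip 0.6 [281.408 231.   ] [0.4631 0.1498 0.07  ]
scene pin_grip 0.38 [348.288 342.48 ] [ 0.3234 -0.1267  0.07  ]
scene tool_block 0.78 [259.712 232.28 ] [0.496  0.2643 0.    ]
scene spanner_13 0.67 [347.968 344.32 ] [ 0.3673 -0.0948  0.    ]
scene caliper 0.91 [397.696 208.88 ]
[... 481 characters left out ...]
.51 [245.824 220.68 ] [0.5667 0.302  0.038 ]
top pin_grip 0.72 [244.096 217.2  ] [0.5726 0.2995 0.07  ]
top pin_grip 0.58 [310.528 267.6  ] [0.4615 0.1496 0.07  ]
top pin_grip 0.52 [395.328 225.48 ] [ 0.5551 -0.0388  0.07  ]
top pin_grip 0.41 [272.576 258.68 ] [0.4806 0.2339 0.07  ]
top tool_block 0.21 [344.576 226.68 ] [0.5554 0.0709 0.    ]
top drift 0.45 [251.904 255.12 ] [0.4872 0.2863 0.038 ]
top drift 0.45 [416.576 305.   ] [ 0.3749 -0.0918  0.038 ]
top spanner_13 0.78 [418.112 304.   ] [ 0.3714 -0.1044  0.    ]
top caliper 0.39 [345.792 225.68 ] [0.5579 0.068  0.    ]
top caliper 0.37 [388.928 226.52 ] [ 0.5561 -0.0359  0.    ]
top caliper 0.29 [274.816 257.28 ] [0.4815 0.238  0.    ]
```

View pics/scene0.png

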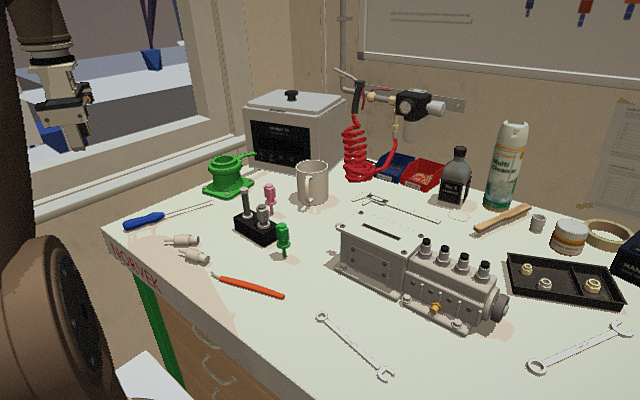

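View pics/top0.png

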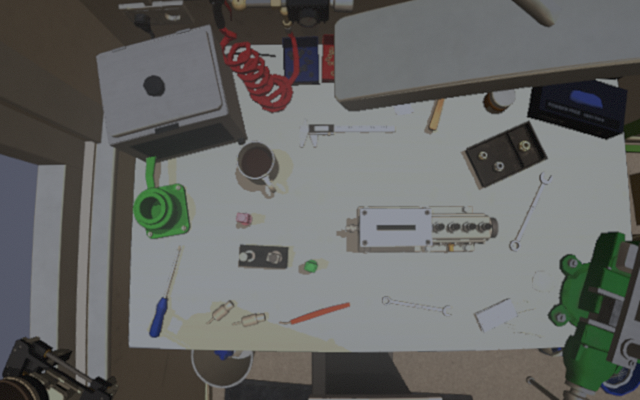

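The scene view shows the block near (258,228), with the drift at its far-left hole (246,200) and the spring pin at (263,215). The pink look-alike is at (270,195) and the green one at (284,237). The pump cover slot is at (380,230). In the top view the slot is at (396,227) and the pin at (274,258). I'll refine these in crops.

```bash
python3 - <<'E'
from h import *
np.set_printoptions(precision=4,suppress=True)
a=cv2.imread('pics/scene0.png'); b=cv2.imread('pics/top0.png')
def cr(im,x,y,w,h): return cv2.resize(im[y:y+h,x:x+w],(400,300),interpolation=cv2.INTER_CUBIC)
m=np.vstack([np.hstack([cr(a,228,180,80,60),cr(a,330,195,100,75)]),np.hstack([cr(b,230,230,80,60),cr(b,345,190,100,75)])])
cv2.imwrite('pics/m0.png',m)
P={n:arm.get_image(n) for n in('scene','top')}
for n,l in (('top','slot'),('scene','slot')):
    p=P[n]; g=cv2.cvtColor(p['frame'],cv2.COLOR_RGB2GRAY)
    c=(np.array(arm.place_of(l,p)[0]['centre'])*[640,400]).astype(int)
    k=(g<75).astype(np.uint8); N,lab,st,ce=cv2.connectedComponentsWithStats(k)
    for i in range(1,N):
        if abs(ce[i]-c).max()<8 and 20<st[i,4]<600:
            ys,xs=np.where(lab==i); W=np.array([atz(p,[(x+0.)/640,(y+0.)/400],.1)[:2] for x,y in zip(xs,ys)])
            r=cv2.minAreaRect((W*1000).astype(np.float32)); ev=np.linalg.eigh(np.cov(W.T))[1][:,1]
            print(n,st[i],W.mean(0),r,'long axis',ev, np.degrees(np.arctan2(ev[0],ev[1])))
for l in('spring_pin','pin_grip','slot','rod_end','tool_block'):
    for n in P:
        for r in arm.trace(l,P[n])[:3]: print(l,n,round(r['conf'],2),np.array(r['centre'])*[640,400],r['region'].sum())
E
```

```text
Traceback (most recent call last):
IndexError: list index out of range
```

View pics/m0.png

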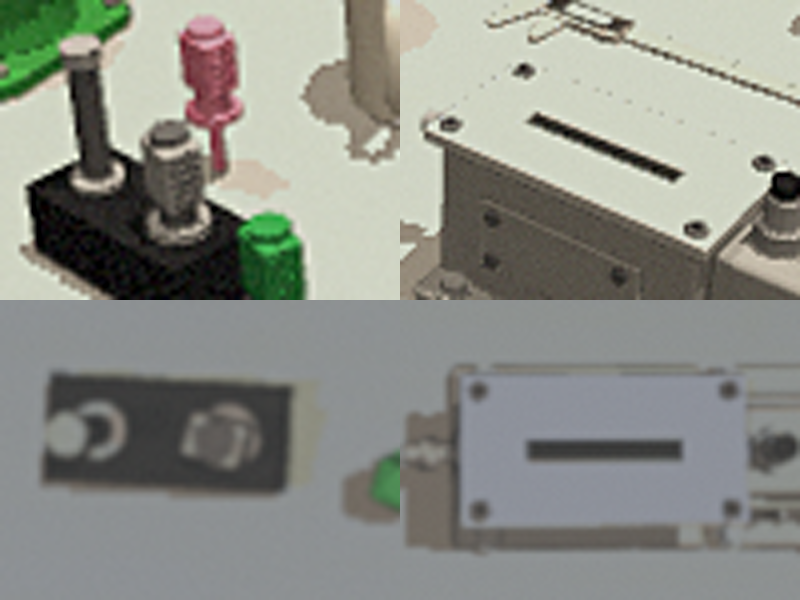

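The crops show the spring pin (ribbed grip) in the block's right-hand, -y hole and the drift in the other hole. The slot is centred at about (396,227.5) in top and (381,232) in scene. Next I'll measure the slot and the pin's yaw.

```bash
python3 - <<'E'
from h import *
np.set_printoptions(precision=4,suppress=True)
P={n:arm.get_image(n) for n in('scene','top')}
for n,c in (('top',(396,227)),('scene',(381,232))):
    p=P[n]; g=cv2.cvtColor(p['frame'],cv2.COLOR_RGB2GRAY).astype(float)
    sub=g[c[1]-25:c[1]+25,c[0]-30:c[0]+30]; print(n,'min',sub.min(),'bg',np.median(sub))
    th=(g[c[1],c[0]]+np.median(sub))/2
    N,lab,st,ce=cv2.connectedComponentsWithStats((g<th).astype(np.uint8))
    i=lab[c[1],c[0]]; ys,xs=np.where(cv2.dilate((lab==i).astype(np.uint8),np.ones((3,3)))>0)
    W=np.array([atz(p,[x/640,y/400],.1)[:2] for x,y in zip(xs,ys)]); w=np.clip(np.median(sub)-g[ys,xs],0,None)
    m=(W*w[:,None]).sum(0)/w.sum(); C=np.cov(W.T,aweights=w); e,V=np.linalg.eigh(C); v=V[:,1]*np.sign(V[1,1])
    print(n,st[i],'slot',m,'yaw deg',np.degrees(np.arctan2(-v[0],v[1])),'len/wid',np.sqrt(12*e))
for l in('spring_pin','pin_grip','drift','tool_block'):
    for n in P:
        for r in arm.place_of(l,P[n])[:3]: print(l,n,round(r['conf'],2),np.array(r['centre'])*[640,400])
for l in('spring_pin','tool_block'):
    for n in P:
        for r in arm.trace(l,P[n])[:3]: print('trace',l,n,round(r['conf'],2),np.array(r['centre'])*[640,400],r['region'].sum())
a,b=P['scene']['frame'][:,:,::-1],P['top']['frame'][:,:,::-1]
def cr(im,x,y,w,h): return cv2.resize(im[y:y+h,x:x+w],(400,600),interpolation=cv2.INTER_CUBIC)
cv2.imwrite('pics/m1.png',np.hstack([cr(a,250,195,28,42),cr(b,260,238,28,42)]))
E
```

```text
top min 55.0 bg 145.0
top [377 225  39   5 193] slot [ 0.5502 -0.0341] yaw deg 0.2342173457565209 len/wid [0.0115 0.0842]
scene min 11.0 bg 208.0
scene [362 223  39  17 124] slot [ 0.5514 -0.0345] yaw deg 0.3714649652936015 len/wid [0.0102 0.0834]
spring_pin scene 0.84 [265.28 222.92]
spring_pin scene 0.79 [281.728 205.   ]
spring_pin scene 0.65 [261.312 249.68 ]
spring_pin top 0.56 [292.48 278.6 ]
spring_pin top 0.55 [276.288 254.2  ]
spring_pin top 0.53 [254.08 204.  ]
pin_grip scene 0.7 [261.888 217.8  ]
pin_grip scene 0.56 [298.88 206.68]
pin_grip top 0.58 [282.624 286.   ]
pin_grip top 0.49 [263.808 191.68 ]
pin_grip top 0.45 [272.32 256.68]
drift scene 0.6 [246.784 215.2  ]
drift top 0.49 [252.288 251.   ]
tool_block scene 0.75 [259.008 232.2  ]
tool_block top 0.79 [266.816 257.4  ]
trace spring_pin scene 0.59 [290.176 202.68 ] 251
trace spring_pin scene 0.53 [258.688 247.32 ] 289
trace spring_pin top 0.73 [287.424 286.12 ] 230
trace spring_pin top 0.65 [261.184 199.08 ] 288
trace spring_pin top 0.58 [274.112 256.12 ] 106
trace tool_block scene 0.62 [258.176 229.68 ] 832
trace tool_block top 0.85 [265.088 256.12 ] 822
trace tool_block top 0.21 [272.512 258.   ] 126
```

View pics/m1.png

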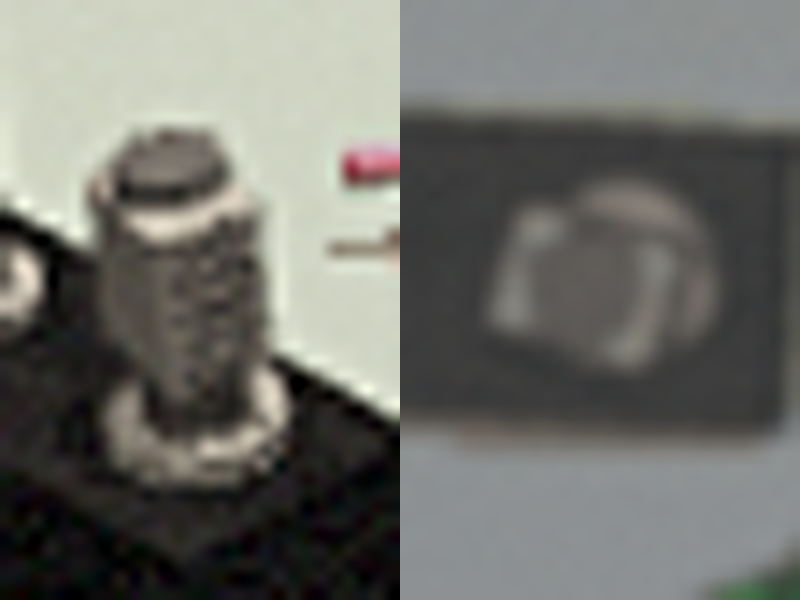

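The pin crop shows the grip cap at top (272,258), rotated by roughly 20°. However, the pink look-alike has moved between pictures, so I'll look at the full views again.

```bash
python3 - <<'E'
from h import *
np.set_printoptions(precision=4,suppress=True)
P={n:arm.get_image(n) for n in('scene','top')}
a,b=P['scene']['frame'][:,:,::-1],P['top']['frame'][:,:,::-1]
print(arm.observe()['clock'])
cv2.imwrite('pics/m2.png',np.vstack([cv2.resize(a[150:290,180:450],(580,300)),cv2.resize(b[160:310,130:420],(580,300))]))
E
```

```text
1.95
```

View pics/m2.png

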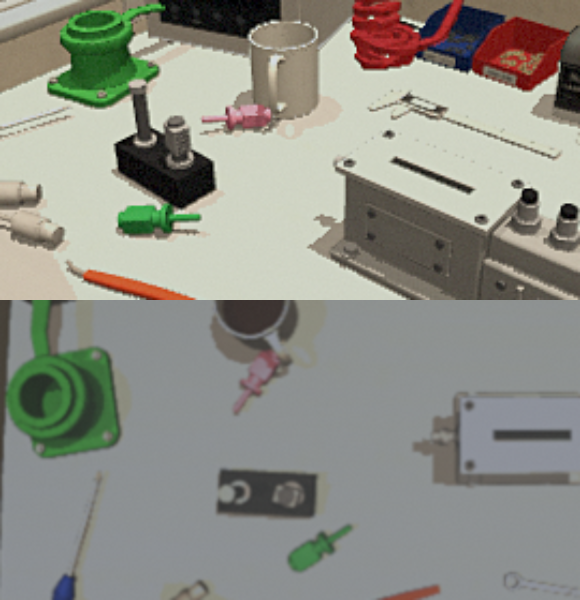

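The pink and green look-alikes have simply toppled by themselves. The pin, drift and block are unchanged. Now I'll triangulate the pin and work out the first move.

```bash
python3 - <<'E'
from h import *
np.set_printoptions(precision=4,suppress=True)
P={n:arm.get_image(n) for n in('scene','top')}
X=tri([ray(P['top'],[272.3/640,258/400]),ray(P['scene'],[262.0/640,206.7/400])]); print('cap',X, atz(P['top'],[272.3/640,258/400],.091),atz(P['scene'],[262.0/640,206.7/400],.091))
# block top outline in top view
p=P['top']; g=cv2.cvtColor(p['frame'],cv2.COLOR_RGB2GRAY); r=arm.trace('tool_block',p)[0]
q=cv2.morphologyEx(r['region'].astype(np.uint8),cv2.MORPH_CLOSE,np.ones((9,9)))
ys,xs=np.where(q); W=np.array([atz(p,[x/640,y/400],.038)[:2] for x,y in zip(xs,ys)])*1000
rc=cv2.minAreaRect(W.astype(np.float32)); print('block',rc)
c=np.array(rc[0])/1000
for yaw in (-3,0,3):
    a=np.radians(yaw); print(yaw,'hole',c-0.03*np.array([-np.sin(a),np.cos(a)]))
s=arm.observe(); M=R.from_rotvec(s['ee_rot']).as_matrix(); print(s['clock'],s['position'],M)
E
```

```text
cap [0.4837 0.2311 0.0895] [0.4828 0.2317 0.091 ] [0.4827 0.228  0.091 ]
block ((484.7559814453125, 261.0496520996094), (108.65552520751953, 50.049400329589844), 87.4671401977539)
-3 hole [0.4832 0.2311]
0 hole [0.4848 0.231 ]
3 hole [0.4863 0.2311]
2.1 [0.2785 0.5595 0.2268] [[-0.8952  0.4456  0.    ]
 [ 0.4456  0.8952  0.    ]
 [-0.      0.     -1.    ]]
```

>>> carry_out(claw=[6, 6, 6, 6, 6, 6, 6, 6, 6, 6, 6, 6, 6, 6, 6, 6, 6, 6, 6, 6], delta_pos=[[-3.3, -2.03, 0.8], [-3.3, -2.03, 0.8], [-3.3, -2.03, 0.8], [-3.3, -2.03, 0.8], [-3.3, -2.03, 0.8], [-3.3, -2.03, 0.8], [-3.3, -2.03, 0.8], [-3.3, -2.03, 0.8], [-3.3, -2.03, 0.8], [-3.3, -2.03, 0.8], [0, 0, 0], [0, 0, 0], [0, 0, 0], [0, 0, 0], [0, 0, 0], [0, 0, 0], [0, 0, 0], [0, 0, 0], [0, 0, 0], [0, 0, 0]], angular=[[0, 0, 0], [0, 0, 0], [0, 0, 0], [0, 0, 0], [0, 0, 0], [0, 0, 0], [0, 0, 0], [0, 0, 0], [0, 0, 0], [0, 0, 0], [0, 0, 0.138], [0, 0, 0.138], [0, 0, 0.138], [0, 0, 0.138], [0, 0, 0.138], [0, 0, 0.138], [0, 0, 0.138], [0, 0, 0.138], [0, 0, 0.138], [0, 0, 0.138]], force=25)

```text
clock: 4.1
position: [0.4835, 0.2309, 0.1469]
ee_rot: [-2.506, -1.894, -0.001]
force: [-0.4, 0.3, -0.6]
width: 0.652
gripper_force: 0.0
```

```bash
cat > go.py <<'E'
from h import *
np.set_printoptions(precision=4,suppress=True)
def rep(t=None):
    s=arm.observe(); M=R.from_rotvec(s['ee_rot']).as_matrix()
    print(s['clock'],'pos',s['position'],'yaw(y)',np.degrees(np.arctan2(M[1,1],M[0,1])),'tilt',M[:,2],'F',s['force'],'w',s['width'],s['gripper_force'],'q',np.array(s['joints']))
    if t is not None: print('to target, tool cm',M.T@(np.array(t)-s['position'])*100)
    return s,M
E
python3 -c "
from go import *
rep([.4835,.2308,.051])"
```

```text
4.1 pos [0.4835 0.2309 0.1469] yaw(y) -15.849892419906897 tilt [ 0.0002  0.0003 -1.    ] F [-0.4396  0.3096 -0.6113] w 0.6522096106882092 0.0 q [-0.884   0.3927  0.4526  1.9177 -0.2192  0.8789 -0.5973]
to target, tool cm [-0.0114 -0.0022  9.5863]
```

Spot on. Descend, close, then lift a little.

>>> carry_out(claw=[6, 6, 6, 6, 6, 6, 6, 0.5, 0.5, 0.5, 0.5, 0.5, 0.5, 0.5, 0.5, 0.5], delta_pos=[[0, 0, 2], [0, 0, 2], [0, 0, 2], [0, 0, 2], [0, 0, 1.6], [0, 0, 0], [0, 0, 0], [0, 0, 0], [0, 0, 0], [0, 0, 0], [0, 0, 0], [0, 0, 0], [0, 0, 0], [0, 0, 0], [0, 0, 0], [0, 0, 0]], angular=[[0, 0, 0], [0, 0, 0], [0, 0, 0], [0, 0, 0], [0, 0, 0], [0, 0, 0], [0, 0, 0], [0, 0, 0], [0, 0, 0], [0, 0, 0], [0, 0, 0], [0, 0, 0], [0, 0, 0], [0, 0, 0], [0, 0, 0], [0, 0, 0]], force=35)

```text
clock: 5.7
position: [0.4835, 0.2308, 0.0508]
ee_rot: [-2.501, -1.901, -0.0]
force: [-0.6, -0.7, 3.0]
width: 0.218
gripper_force: 35.0
```

```bash
python3 -c "
from go import *
rep([.4835,.2308,.16])"
```

```text
5.7 pos [0.4835 0.2308 0.0508] yaw(y) -15.52876492555384 tilt [ 0.0001  0.0001 -1.    ] F [-0.5857 -0.716   3.0113] w 0.21819801269925265 34.999263882637024 q [-0.8225  0.5291  0.3825  1.9984 -0.3085  0.6695 -0.5144]
to target, tool cm [  0.0025  -0.0004 -10.9161]
```

>>> carry_out(claw=[0.5, 0.5, 0.5, 0.5, 0.5, 0.5, 0.5, 0.5, 0.5, 0.5, 0.5, 0.5, 0.5, 0.5, 0.5, 0.5, 0.5, 0.5, 0.5, 0.5], delta_pos=[[0, 0, -4], [0, 0, -4], [0, 0, -4], [-2.924, 1.81, 0], [-2.924, 1.81, 0], [-2.924, 1.81, 0], [-2.924, 1.81, 0], [-2.924, 1.81, 0], [-2.924, 1.81, 0], [-2.924, 1.81, 0], [0, 0, 0], [0, 0, 0], [0, 0, 0], [0, 0, 0], [0, 0, 0], [0, 0, 0], [0, 0, 0], [0, 0, 0], [0, 0, 0], [0, 0, 0]], angular=[[0, 0, 0], [0, 0, 0], [0, 0, 0], [0, 0, 0], [0, 0, 0], [0, 0, 0], [0, 0, 0], [0, 0, 0], [0, 0, 0], [0, 0, 0], [0, 0, 0.13], [0, 0, 0.13], [0, 0, 0.13], [0, 0, 0.13], [0, 0, 0.13], [0, 0, 0.13], [0, 0, 0.13], [0, 0, 0.13], [0, 0, 0.13], [0, 0, 0.13]])

```text
clock: 7.7
position: [0.5504, -0.0003, 0.1704]
ee_rot: [3.142, -0.009, -0.001]
force: [-0.4, -0.2, -0.9]
width: 0.215
gripper_force: 35.0
```

```bash
python3 - <<'E'
from go import *
s,M=rep([.5508,-.0003,.17])
P={n:arm.get_image(n) for n in('scene','top')}
a,b=P['scene']['frame'][:,:,::-1],P['top']['frame'][:,:,::-1]
for n in P:
    print(n,'expected stem tip / collar px',proj(P[n],[s['position']+[0,0,-.0448],s['position']+[0,0,-.0128]]))
def cr(im,x,y,w,h): return cv2.resize(im[y:y+h,x:x+w],(400,400),interpolation=cv2.INTER_CUBIC)
cv2.imwrite('pics/m3.png',np.hstack([cr(a,340,180,60,60),cr(b,350,195,60,60)]))
E
```

```text
7.7 pos [ 0.5504 -0.0003  0.1704] yaw(y) -90.32351758511687 tilt [-0.0006 -0.     -1.    ] F [-0.4163 -0.2282 -0.8806] w 0.2152508856308829 34.99407649040222 q [-0.709   0.4706  0.8687  1.8761 -0.4261  0.9924 -1.2304]
to target, tool cm [ 0.0422 -0.0032  0.0413]
scene expected stem tip / collar px [[366.2569 214.4597]
 [366.9271 200.0735]]
top expected stem tip / collar px [[381.7256 226.3882]
 [384.0292 225.6329]]
```

View pics/m3.png

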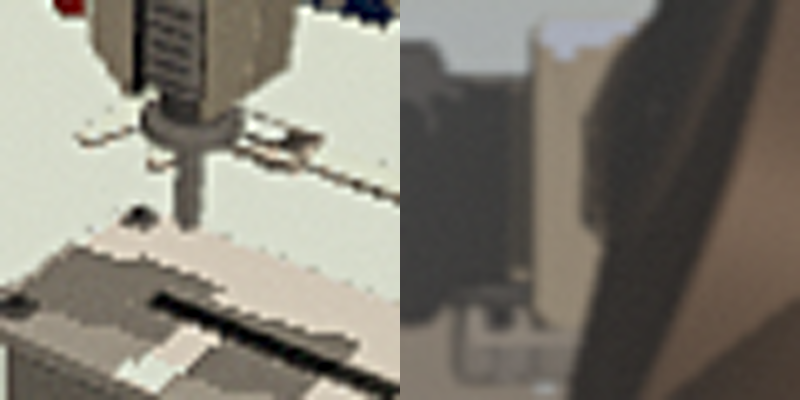

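Scene crop: the stem tip is at about (368.2,214.5) against an expected (366.3,214.5), so the pin sits slightly right of prediction. The top view is hidden by the arm. I'll go down to just above the cover and compare the tip with the slot directly.

>>> carry_out(claw=[0.5, 0.5, 0.5], delta_pos=[[0, 0, 1.2], [0, 0, 1.0], [0, 0, 0]], angular=[[0, 0, 0], [0, 0, 0], [0, 0, 0]])

```text
clock: 8.1
position: [0.5494, -0.0002, 0.1468]
ee_rot: [3.142, 0.002, -0.005]
force: [0.1, 0.8, -1.0]
width: 0.216
gripper_force: 35.0
```

```bash
python3 - <<'E'
from go import *
s,M=rep([.5508,-.0003,.17])
p=arm.get_image('scene'); a=p['frame'][:,:,::-1]
x0,y0,w,h=345,200,80,60
im=cv2.resize(a[y0:y0+h,x0:x0+w],(800,600),interpolation=cv2.INTER_CUBIC)
tip=s['position']+[0,0,-.0448]
print('exp tip',proj(p,tip)); 
for dx,dy in((.002,0),(0,.002)): print(dx,dy,proj(p,tip+[dx,dy,0])-proj(p,tip))
print('slot corners exp(scene fit)',proj(p,[[.5514+sx,-.0345+.042,.1] for sx in(-.0055,.0055)]))
cv2.imwrite('pics/m4.png',im)
E
```

```text
8.1 pos [ 0.5494 -0.0002  0.1468] yaw(y) -89.91839192924509 tilt [-0.0031 -0.0001 -1.    ] F [ 0.0713  0.8256 -0.9864] w 0.21578178024627018 34.99829292297363 q [-0.6875  0.4982  0.8427  1.9015 -0.4543  0.9475 -1.2001]
to target, tool cm [ 0.1328  0.0069 -2.3181]
exp tip [[365.4592 224.8622]]
0.002 0 [[ 0.5779 -0.4406]]
0 0.002 [[-0.8454 -0.3482]]
slot corners exp(scene fit) [[361.1496 225.1461]
 [364.3309 222.7491]]
```

View pics/m4.png

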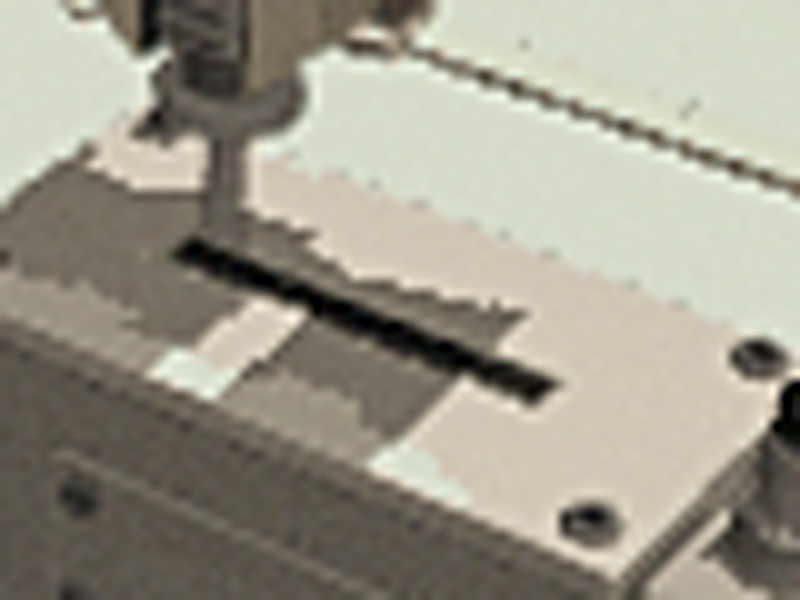

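Crop: the stem tip is at zoom (222,240), i.e. about (367.2,224), touching the slot's far edge. The slot axis passes through zoom (222,263), so the tip is about 4–5 mm too far in +x. I'll shift it and probe gently.

>>> carry_out(claw=[0.5, 0.5, 0.5, 0.5, 0.5, 0.5], delta_pos=[[-0.4, 0, 0], [0, 0, 0], [0, 0, 0], [0, 0, 0.3], [0, 0, 0.3], [0, 0, 0]], angular=[[0, 0, 0], [0, 0, 0], [0, 0, 0], [0, 0, 0], [0, 0, 0], [0, 0, 0]])

```text
clock: 8.75
position: [0.5465, -0.0003, 0.1423]
ee_rot: [3.142, -0.0, -0.001]
force: [0.0, 0.3, -0.7]
width: 0.213
gripper_force: 35.0
```

```bash
python3 - <<'E'
from go import *
s,M=rep([.5508,-.0003,.17])
p=arm.get_image('scene'); a=p['frame'][:,:,::-1]
x0,y0,w,h=345,200,80,60
cv2.imwrite('pics/m5.png',cv2.resize(a[y0:y0+h,x0:x0+w],(800,600),interpolation=cv2.INTER_CUBIC))
rep()
E
```

```text
8.75 pos [ 0.5465 -0.0003  0.1423] yaw(y) -90.00910933312089 tilt [-0.0006 -0.     -1.    ] F [ 0.0347  0.3153 -0.7378] w 0.2132243188726495 34.99833405017853 q [-0.6884  0.498   0.8406  1.9155 -0.4592  0.9319 -1.1965]
to target, tool cm [ 0.4309  0.0003 -2.7735]
8.8 pos [ 0.5466 -0.0004  0.1424] yaw(y) -90.01333156668807 tilt [-0.0005 -0.0001 -1.    ] F [-0.1794 -0.118  -0.6623] w 0.21457201592264913 34.9983286857605 q [-0.6884  0.4979  0.8408  1.9152 -0.459   0.9322 -1.1967]
```

View pics/m5.png

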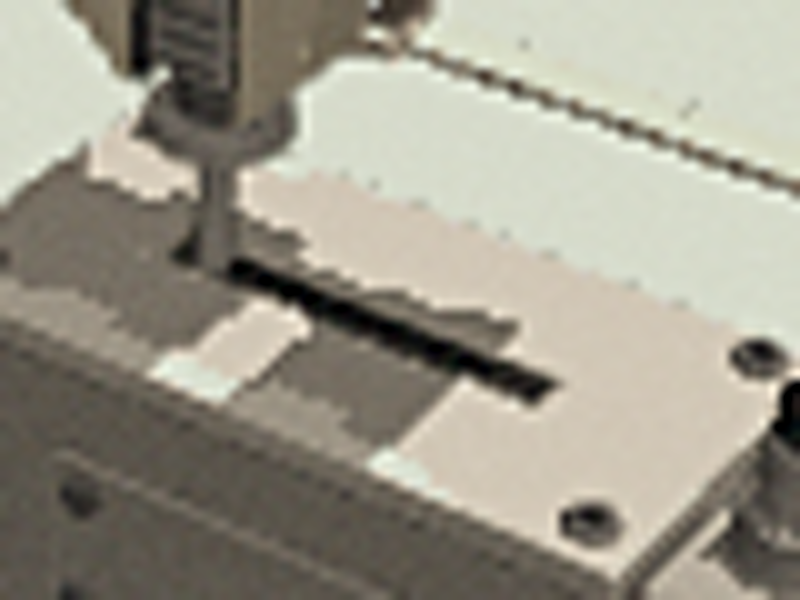

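The stem now crosses the slot at zoom (215,265). The tip is at z≈0.098 with no force, so it has entered the lip. I'll go on down gently, still above the rod.

>>> carry_out(claw=[0.5, 0.5, 0.5, 0.5, 0.5, 0.5], delta_pos=[[0, 0, 0.3], [0, 0, 0.3], [0, 0, 0.3], [0, 0, 0.3], [0, 0, 0.3], [0, 0, 0]], angular=[[0, 0, 0], [0, 0, 0], [0, 0, 0], [0, 0, 0], [0, 0, 0], [0, 0, 0]])

```text
clock: 9.4
position: [0.5464, -0.0004, 0.1273]
ee_rot: [3.141, -0.001, -0.001]
force: [-0.7, -0.9, -0.0]
width: 0.216
gripper_force: 35.0
```

```bash
python3 - <<'E'
from go import *
rep()
E
```

```text
9.4 pos [ 0.5464 -0.0004  0.1273] yaw(y) -90.01872642053044 tilt [-0.0007 -0.0001 -1.    ] F [-0.7103 -0.9    -0.0481] w 0.21602472551849897 34.998353719711304 q [-0.6742  0.5169  0.8235  1.9301 -0.4798  0.9025 -1.1795]
```

>>> carry_out(claw=[0.5, 0.5, 0.5, 0.5, 0.5, 0.5], delta_pos=[[0, 0, 0.2], [0, 0, 0.2], [0, 0, 0.2], [0, 0, 0.1], [0, 0, 0], [0, 0, 0]], angular=[[0, 0, 0], [0, 0, 0], [0, 0, 0], [0, 0, 0], [0, 0, 0], [0, 0, 0]])

```text
clock: 10.0
position: [0.5468, -0.0004, 0.1209]
ee_rot: [-3.141, 0.001, -0.0]
force: [-0.2, 0.8, 2.6]
width: 0.216
gripper_force: 35.0
```

```bash
python3 - <<'E'
from go import *
for i in range(4):
    s=arm.observe(); print(s['force'],s['position'])
    arm.get_image('top')
E
```

```text
[-0.2246  0.7973  2.6269] [ 0.5468 -0.0004  0.1209]
[-0.4103 -0.6581  3.7767] [ 0.5468 -0.0004  0.1209]
[-0.73    0.4574  3.0589] [ 0.5469 -0.0004  0.1209]
[-0.4677  0.2423  2.6379] [ 0.5469 -0.0004  0.1209]
```

The rod is felt: Fz rose by about 3.8 N at the expected height. Add 1 mm of spring and start dragging towards -y (tool +y) in short steps.

>>> carry_out(claw=[0.5, 0.5, 0.5, 0.5], delta_pos=[[0, 0, 0.1], [0, 0.2, 0], [0, 0.2, 0], [0, 0, 0]], angular=[[0, 0, 0], [0, 0, 0], [0, 0, 0], [0, 0, 0]])

```text
clock: 10.6
position: [0.5469, -0.0045, 0.1198]
ee_rot: [-3.141, 0.001, -0.001]
force: [0.2, 2.3, 3.6]
width: 0.21
gripper_force: 35.0
```

>>> carry_out(claw=[0.5, 0.5, 0.5], delta_pos=[[0, 0.12, 0], [0, 0.13, 0], [0, 0, 0]], angular=[[0, 0, 0], [0, 0, 0], [0, 0, 0]])

```text
clock: 10.9
position: [0.5468, -0.0071, 0.1198]
ee_rot: [3.142, -0.001, 0.0]
force: [0.1, 0.9, 4.0]
width: 0.215
gripper_force: 35.0
```

>>> carry_out(claw=[0.5, 0.5, 0.5], delta_pos=[[0, 0.12, 0], [0, 0.13, 0], [0, 0, 0]], angular=[[0, 0, 0], [0, 0, 0], [0, 0, 0]])

```text
clock: 11.2
position: [0.5467, -0.0097, 0.1198]
ee_rot: [3.141, -0.001, 0.0]
force: [-0.1, 1.9, 3.7]
width: 0.218
gripper_force: 35.0
```

>>> carry_out(claw=[0.5, 0.5, 0.5], delta_pos=[[0, 0.12, 0], [0, 0.13, 0], [0, 0, 0]], angular=[[0, 0, 0], [0, 0, 0], [0, 0, 0]])

```text
clock: 11.5
position: [0.5467, -0.0121, 0.1197]
ee_rot: [3.142, -0.001, 0.0]
force: [-0.6, 1.8, 2.8]
width: 0.214
gripper_force: 35.0
```

>>> carry_out(claw=[0.5, 0.5, 0.5], delta_pos=[[0, 0.12, 0], [0, 0.13, 0], [0, 0, 0]], angular=[[0, 0, 0], [0, 0, 0], [0, 0, 0]])

```text
clock: 11.8
position: [0.5467, -0.0147, 0.1197]
ee_rot: [3.141, -0.001, 0.0]
force: [-0.4, 1.5, 3.3]
width: 0.215
gripper_force: 35.0
```

>>> carry_out(claw=[0.5, 0.5, 0.5], delta_pos=[[0, 0.12, 0], [0, 0.13, 0], [0, 0, 0]], angular=[[0, 0, 0], [0, 0, 0], [0, 0, 0]])

```text
clock: 12.1
position: [0.5467, -0.0173, 0.1198]
ee_rot: [3.141, -0.001, 0.0]
force: [1.4, 0.6, 3.7]
width: 0.212
gripper_force: 35.0
```

>>> carry_out(claw=[0.5, 0.5, 0.5], delta_pos=[[0, 0.12, 0], [0, 0.13, 0], [0, 0, 0]], angular=[[0, 0, 0], [0, 0, 0], [0, 0, 0]])

```text
clock: 12.4
position: [0.5464, -0.0205, 0.1196]
ee_rot: [3.14, -0.002, -0.0]
force: [-0.1, -1.7, -1.0]
width: 0.22
gripper_force: 35.0
```

Fz fell from +3.7 to -1.0: the stem has dropped in. Stop dragging and check the readings.

```bash
python3 - <<'E'
from go import *
for i in range(6):
    s=arm.observe(); print(s['clock'],s['force'],s['position'])
    if i<5: arm.get_image('top')
E
```

```text
12.4 [-0.1278 -1.6559 -0.9932] [ 0.5464 -0.0205  0.1196]
12.45 [ 0.8731 -1.5619  0.1075] [ 0.5464 -0.0204  0.1195]
12.5 [ 1.0381 -3.3052 -0.4533] [ 0.5464 -0.0204  0.1195]
12.55 [-0.0675 -3.0194 -0.9493] [ 0.5464 -0.0204  0.1195]
12.6 [-0.3395 -3.6067 -1.087 ] [ 0.5465 -0.0203  0.1195]
12.65 [-0.8848 -4.3867 -1.72  ] [ 0.5464 -0.0202  0.1196]
```

The force is building slightly as the controller pulls back against the hole's trailing wall. Ease 1.2 mm forward into the hole's 3 mm clearance.

>>> carry_out(claw=[0.5, 0.5, 0.5], delta_pos=[[0, 0.12, 0], [0, 0, 0], [0, 0, 0]], angular=[[0, 0, 0], [0, 0, 0], [0, 0, 0]])

```text
clock: 12.95
position: [0.5465, -0.0205, 0.1196]
ee_rot: [-3.142, 0.0, 0.001]
force: [-1.1, -1.6, -1.0]
width: 0.218
gripper_force: 35.0
```

```bash
python3 - <<'E'
from go import *
for i in range(4):
    s=arm.observe(); print(s['clock'],s['force'],s['position'])
    if i<3: arm.get_image('top')
E
```

```text
12.95 [-1.0808 -1.6007 -0.9719] [ 0.5465 -0.0205  0.1196]
13.0 [-1.008  -1.9443 -1.0872] [ 0.5465 -0.0205  0.1196]
13.05 [-0.5976 -1.948   0.0544] [ 0.5466 -0.0205  0.1196]
13.1 [-0.298  -2.1788 -1.2816] [ 0.5465 -0.0205  0.1196]
```

>>> carry_out(claw=[0.5, 0.5, 0.5], delta_pos=[[0, 0.1, 0], [0, 0, 0], [0, 0, 0]], angular=[[0, 0, 0], [0, 0, 0], [0, 0, 0]])

```text
clock: 13.4
position: [0.5468, -0.0212, 0.1197]
ee_rot: [-3.141, -0.0, -0.0]
force: [0.5, 0.4, -1.5]
width: 0.217
gripper_force: 35.0
```

```bash
python3 - <<'E'
from go import *
for i in range(4):
    s=arm.observe(); print(s['clock'],s['force'],s['position'])
    if i<3: arm.get_image('top')
E
```

```text
13.4 [ 0.519   0.3818 -1.4814] [ 0.5468 -0.0212  0.1197]
13.45 [-0.9802  0.3308 -2.0085] [ 0.5468 -0.0212  0.1197]
13.5 [ 0.7816 -0.5024 -0.5346] [ 0.5468 -0.0213  0.1198]
13.55 [ 0.0714 -0.4749 -1.2398] [ 0.5468 -0.0213  0.1197]
```

Free of side load. Lower gently to just above the cover.

>>> carry_out(claw=[0.5, 0.5, 0.5, 0.5, 0.5], delta_pos=[[0, 0, 0.15], [0, 0, 0.15], [0, 0, 0.15], [0, 0, 0.1], [0, 0, 0]], angular=[[0, 0, 0], [0, 0, 0], [0, 0, 0], [0, 0, 0], [0, 0, 0]])

```text
clock: 14.05
position: [0.5466, -0.0216, 0.114]
ee_rot: [3.142, -0.001, -0.0]
force: [-0.5, 0.4, -0.6]
width: 0.217
gripper_force: 35.0
```

>>> carry_out(claw=[0.5, 0.5, 0.5, 0.5], delta_pos=[[0, 0, 0.06], [0, 0, 0.06], [0, 0, 0], [0, 0, 0]], angular=[[0, 0, 0], [0, 0, 0], [0, 0, 0], [0, 0, 0]])

```text
clock: 14.45
position: [0.5467, -0.0216, 0.113]
ee_rot: [-3.142, 0.0, -0.0]
force: [0.3, -0.3, -0.7]
width: 0.215
gripper_force: 35.0
```

>>> carry_out(claw=[0.5, 0.5, 0.5, 0.5], delta_pos=[[0, 0, 0.04], [0, 0, 0.03], [0, 0, 0], [0, 0, 0]], angular=[[0, 0, 0], [0, 0, 0], [0, 0, 0], [0, 0, 0]])

```text
clock: 14.85
position: [0.5468, -0.0216, 0.1129]
ee_rot: [-3.141, 0.001, -0.001]
force: [-2.9, -0.2, 6.7]
width: 0.22
gripper_force: 35.0
```

The collar has seated at the expected height. Ease off, open the fingers and check before retreating.

>>> carry_out(claw=[0.5, 0.5, 3, 5, 5, 5, 5, 5], delta_pos=[[0, 0, -0.05], [0, 0, 0], [0, 0, 0], [0, 0, 0], [0, 0, 0], [0, 0, 0], [0, 0, 0], [0, 0, 0]], angular=[[0, 0, 0], [0, 0, 0], [0, 0, 0], [0, 0, 0], [0, 0, 0], [0, 0, 0], [0, 0, 0], [0, 0, 0]])

```text
clock: 15.65
position: [0.5467, -0.0216, 0.1128]
ee_rot: [3.142, -0.001, 0.0]
force: [0.6, 0.2, -0.7]
width: 0.543
gripper_force: 0.0
```

>>> carry_out(claw=[5, 5, 5, 5, 5, 5, 5, 5], delta_pos=[[0, 0, -1], [0, 0, -2], [0, 0, -3], [0, 0, -3], [0, 0, -3], [-2, 0, -3], [-3, 0, 0], [0, 0, 0]], angular=[[0, 0, 0], [0, 0, 0], [0, 0, 0], [0, 0, 0], [0, 0, 0], [0, 0, 0], [0, 0, 0], [0, 0, 0]])

```text
clock: 16.45
position: [0.4942, -0.0223, 0.2638]
ee_rot: [-3.139, 0.003, 0.001]
force: [0.1, 0.5, -0.1]
width: 0.543
gripper_force: 0.0
```

```bash
python3 - <<'E'
from go import *
rep()
P={n:arm.get_image(n) for n in('scene','top')}
a,b=P['scene']['frame'][:,:,::-1],P['top']['frame'][:,:,::-1]
cv2.imwrite('pics/m6.png',np.hstack([cv2.resize(a[170:260,330:440],(480,393)),cv2.resize(b[180:270,320:390],(306,393))]))
E
```

```text
16.45 pos [ 0.4942 -0.0223  0.2638] yaw(y) -90.10185354800602 tilt [-0.0003  0.0026 -1.    ] F [ 0.1326  0.5403 -0.0769] w 0.5434539278123875 0.0 q [-0.8473  0.2508  0.9878  1.8792 -0.2336  1.1336 -1.3462]
```

View pics/m6.png

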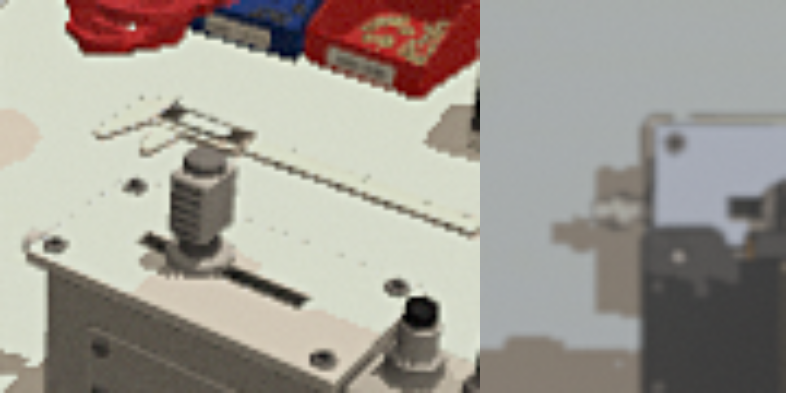

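The scene crop shows the pin upright at about (376,217) with its collar flat on the cover across the slot. The gripper is clear of it, so I'm handing in.

```bash
python3 -c "
from h import *
print(arm.sign_off())"
```

```text
the job is handed in; nothing more can be done
None
```

The spring pin is in the rod's cross hole with its collar flat on the cover, and the arm has let go and is clear. The side force on the rod stayed around 4 N (it slides at about 9 N). The job is handed in, at about 16.5 s of the 48 s allowed.

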